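Cap the tasting-stand oil tank with its camlock coupling

ROBOT

A 6-joint arm with a two-finger parallel gripper is mounted at the origin on the work surface. World frame = base frame: x ahead of the robot, y to its left, z up, the work surface at z = 0. Lengths are in mm, angles in rad, forces in N, time in s.
With the tool pointing down it reaches from about 350 to 975 mm from the base axis. Payload 17.4 kg.
Tool frame: the origin (TCP) lies at the very end of the fingers, on their centre line; the grasp point (between the pads) lies 19 mm behind it (manip.grasp_offset is the distance from the TCP to the grasp point, in mm); z points along the fingers, y is the direction in which the jaws open and shut (so a half turn about z gives the same grasp; the last joint's range is limited). The gripper opens to 85 mm and grips with 20 to 120 N. Pads are 22 mm wide; open, the fingers measure 114 mm over their backs; the gripper's body (76 mm by 85 mm) begins 54 mm behind the grasp point. The pads swing forward as they close: fully open they stand 13 mm farther back than shut.
Start: joints at [-1.29, 0.116, 1.442, -0, 1.584, -0.038], TCP at [211.554, -640.997, 231.303] pointing down, gripper open.
Joint ranges: [-2.83, 2.83], [-0.83, 2.19], [0.07, 2.5], [-1.14, 4.28], [0.01, 3], [-2.97, 2.97]. Speed limits (rad/s): [1.89, 1.89, 2.22, 3.14, 3.14, 3.14].

INTERFACE

Orientations are given as a unit quaternion [w, x, y, z].
In Python, from plant import readout, imaging, order, search_frame, silhouettes, pinpoint, manip gives the robot as it stands. The module is installed in compiled form; this text tells all that it offers.
- The arm moves only by the tool arm_command, never from a script. Its argument "plan" is a list of rows, each a list of 3 entries, a list of its own where there are three numbers: the finger opening in mm, from 0 to 85.4, then the shift along the tool's x, y, z in mm, then the turn about the tool's z in degrees. In form: [[jaw, [x, y, z], roll], ...]. A call has 1 to 10 rows; each row is the pose to reach, as a shift and turn from the pose measured when the call began, along the tool's axes at that moment; what a row does not reach only later rows make up. A row lasts 1/12 s, in which the tool goes at most 41.7 mm and 7.16 degrees, less where a joint would pass 70% of its speed; a pose out of reach is approached as far as the arm can. A call with a gripper value outside its range is refused whole. The fingers move at their own pace and stop on an object; "newtons" is the grip in N (left out, the last holds). Time passes only in rows, so rows that repeat a pose let the fingers close. It gives the time, the measured TCP pose, the force and the opening at its end, in the units of the state.
- readout.state(): the state, without advancing time (a new reading comes with each control period).
- imaging.read_camera(name): name is "scene" or "side" or "wrist"; returns the picture (420x560x3 uint8, red, green, blue); there is no depth.
- imaging.camera_params(name): a dict with "fx", "fy", "cx", "cy" (pixels), "k1" (the pictures are not rectified: a ray, as slopes to the right and down, at radius r is drawn at 1 + k1 r^2 times it, then the intrinsics apply), "R" (3x3) and "t" (3): a world point X has camera coordinates R X + t. Camera axes: x right, y down, z forward; pixel columns grow to the right and rows downward; lengths in mm; the calibration is good to about 2 mm. A picture is of the moment at which its call begins: read the wrist's pose just before it. camera_params takes no time and is no camera call; for the wrist camera it gives the pose at the moment of the call.
- order.finish_job(): hands the job in, once; it reports no verdict.
Trained networks look in the newest picture that a camera, given by its name, has taken for a name from the list of things; names that differ only in an ending like _2 or _b are one class to them, and where a whole thing is asked for, a point or a joint stands for the part that bears it (a point fixed in the world has none). Each returns a list of dicts, best first, with "score" (0 to 1); they miss things now and then, are a little off and sometimes report something else, mostly with a low value. They report only what shows in the picture. A call takes as long as a camera call. They do not tell look-alikes from the thing itself.
- search_frame(thing, camera): "bbox" ([left, top, right, bottom] in pixels, round what is visible of it).
- silhouettes(thing, camera): "region" (420x560 bool, what is visible of it) and "bbox" ([left, top, right, bottom] in pixels, round what is visible of it).
- pinpoint(thing, camera): "at" ([column, row] in pixels: a listed point, or the origin of a listed thing).
The state is a dict: "t": time; "joints": joint angles; "qd": joint speeds; "effort": joint torques, N m; "position": TCP position; "tcp_rot": TCP orientation; "wrist_force": force on the tool from outside, world axes, zero at the start; "torque": the same for the moment, N m; "grip_width": finger opening in mm.
Only numpy, scipy, OpenCV 4.12 (cv2) and the standard library are available. Lean on these libraries where they do the work, as an engineer would, in place of code of your own. Each camera call takes 0.05 s, during which the arm holds its last target.

TASK

Close the steel oil tank: stand the aluminium camlock coupling over the tank's upright grooved adaptor, push it gently but fully home against its stiff rubber plug while both cam arms are still raised, then swing one cam arm down to its stop and after it the other. Do not force the fitting, leave the goods around it where they are, and let go at the end.

Things in the scene. Friction and masses are not known exactly. Their poses are not given: they have to be found in the camera images.
- coupling: Loose camlock blind cap, plain aluminium, 0.38 kg, mouth down on the table. Origin: centre of its mouth, z up its axis. Skirt 49 mm outside diameter; bore 38.4 mm, 42 deep; flat top at z = 48 mm, on it a gripping lug, 24 mm along x, 30 along y, from z = 48 to 81 (grip across x, fingertips above 48). A cam arm sticks out along +y (a) and one along -y (b).
- cam_a (a joint): Cam arm on the coupling's +y side. 0 = raised, pointing outwards and 40 degrees above level; grows as it swings down to 1.40 rad = on its stop, 40 degrees below level. Hinge at y = +30, z = 23 mm of the coupling, axis along x. Arm 60 mm long from the hinge, 12 mm wide (20 at the end ring), 6 thick. Stiff hinge: stays where left.
- cam_b (a joint): The same arm on the coupling's -y side (hinge at y = -30, z = 23 mm); same angles.
- cam_a_ring (a point): Centre of the finger ring of arm a, 51 mm from its hinge, in mid thickness; moves with the arm. Swinging takes about 5 to 15 N here; keep below 25 N at the stop. If the coupling is 5 mm or more short of home the cam nose jams on the adaptor's collar; within about 2 mm it draws the coupling down.
- cam_b_ring (a point): The same on arm b.
- tank: Fixed low steel tank, 150 mm along its x, 120 along y, top at z = 68; origin under its centre on the table. The upright grooved aluminium adaptor, 36.8 mm diameter, stands on its centre axis, on a riser set to a height that differs each time and is not reported: the home height of the coupling's origin is 110 to 146 mm above the table. Home must be felt. The coupling may face any way.
- plug (a joint): Travel (m) of the black rubber plug, 22 mm diameter, in the adaptor's end: 0 = raised, 0.009 = coupling home. Sinks under a steady 9 N, does not spring back; a coupling just laid on rests 9 mm high. In the last 2 mm a springy gasket adds 8 N per mm. Above home height: groove 11 to 27 mm, collar to 42 (top 5 mm chamfered to 28 mm diameter), gasket to 44, raised plug to 51.
- jar_low: Low amber jar, 56 mm diameter, 65 mm tall: a bystander. Origin at its underside.
- tin: Round tin, 60 mm diameter, 45 mm tall: a bystander. Origin at its underside.
- carton: Paper carton 50 x 90 x 35 mm: a bystander. Origin at its underside.
- cheese: White cheese round, 100 mm diameter, 28 mm tall: a bystander. Origin at its underside.
- oil_bottle: Green oil bottle, 60 mm diameter, 190 mm tall: a bystander. Origin at its underside.
- jar_tall: Tall glass jar, 66 mm diameter, 100 mm tall: a bystander. Origin at its underside.
- spoon: Wooden spoon, 160 mm, lying on the table between tank and coupling: a bystander.
Things that resemble listed ones, but are neither listed nor needed, are in the scene too. Leave any pink or purple look-alike of the coupling alone. Of the things that look like the tank, the smaller one is meant.

How it is judged (in metres and radians):
On the way, in this order (a step that is already met when the one before it is completed fails the run):
1. the coupling is pushed home on the adaptor with both cam arms still raised (value of joint plug above 0.007 m and horizontal distance between coupling and tank below 0.005 m and height (world z) of coupling above 0.1 m and angle between coupling's own z axis and vertical below 0.07 rad and value of joint each of cam_a, cam_b below 0.6 rad), for 0.2 s.
2. one cam arm is down on its stop while the other is still raised (((value of joint cam_a above 1.25 rad and value of joint cam_b below 0.6 rad) or (value of joint cam_b above 1.25 rad and value of joint cam_a below 0.6 rad))), for 0.2 s.
At the end, for the whole second after the job is handed in: The coupling is at rest on the adaptor's axis (within 5 mm sideways of it, upright within 4 degrees), pressed home (plug sunk more than 7 of its 9 mm), and both cam arms are down past 1.25 rad (stop at 1.40) (value of joint plug above 0.007 m and horizontal distance between coupling and tank below 0.005 m and height (world z) of coupling above 0.1 m and angle between coupling's own z axis and vertical below 0.07 rad and value of joint each of cam_a, cam_b above 1.25 rad and linear speed of coupling below 0.01 m/s); the robot touches nothing.
It fails at once if the push is too hard: more than 45 N between coupling and tank while both arms are raised (contact force between coupling and tank above 45 N and value of joint each of cam_a, cam_b below 0.6 rad).
It fails at once if the cam arms are forced: more than 110 N between coupling and tank (contact force between coupling and tank above 110 N).
It fails at once if a bystander is pushed more than 40 mm away (distance of any of jar_low, tin, carton, cheese, oil_bottle, jar_tall, spoon from where it was at the start of the episode above 0.04 m).
It also fails if it takes over 58 s, if anything falls off the work surface, if the arm or the gripper's body presses on something with over 40 N, if the wrist force passes 120 N, or if a joint passes its speed limit or range.

## Working session

There is one attempt and no reset: what is moved stays moved. The work goes in short steps, Python scripts to look and compute and a tool call to move; the robot and the scene stay as the last step left them, time stands still between calls to the robot, and variables do not carry over. Pictures are saved under pics/ and viewed, and the job is handed in when it is done.

Besides the shell and the picture viewer there is one more tool, called as name([rows], argument=value, ...), one row to a line, values as JSON. arm_command: Moves the arm, as the interface text tells. Its arguments: {"type":"object","properties":{"plan":{"type":"array","items":{"type":"array"}},"newtons":{"type":"number"}},"required":["plan"]}

```bash
mkdir -p pics; ls; python3 - <<'E'
from plant import readout, imaging, manip
import cv2
print(readout.state()); print([a for a in dir(manip) if a[0]!='_'])
for n in ["scene","side","wrist"]:
    im=imaging.read_camera(n); cv2.imwrite(f"pics/{n}0.png",im[:,:,::-1]); print(n,imaging.camera_params(n))
E
```

```text
pics
{'t': 0.0, 'joints': array([-1.28984528e+00,  1.16489851e-01,  1.44227504e+00, -6.46302487e-06,
        1.58399186e+00, -3.77648384e-02]), 'qd': array([-0.00042428, -0.00046754, -0.00213297, -0.00046816, -0.000348  ,
       -0.00011241]), 'effort': array([ 5.61197121e-04, -7.31976914e+01, -6.32496071e+01,  4.68242618e-07,
        6.16825957e-03,  3.87997090e-05]), 'position': array([ 211.46860743, -640.81782477,  230.553495  ]), 'tcp_rot': array([-5.77361275e-04,  9.87329211e-01,  1.58684248e-01, -7.38064790e-05]), 'wrist_force': array([-0.334245  ,  0.36000064,  0.46832705]), 'torque': array([ 0.05038935,  0.02043995, -0.02757458]), 'grip_width': 85.51530697870533}
['MotionError', 'grasp_offset']
scene {'fx': 469.91203896773914, 'fy': 469.91203896773914, 'cx': 275.61775853955044, 'cy': 212.83448632034876, 'k1': -0.019365555184995005, 'R': array([[-0.04893271,  0.99878306,  0.00616431],
       [ 0.58663108,  0.03373436, -0.80915139],
       [-0.80837464, -0.03597779, -0.5875679 ]]), 't': array([  48.83215283, -201.08875075, 1933.4193418 ])}
side {'fx': 441.75811349484934, 'fy': 441.75811349484934, 'cx': 271.41489097969776, 'cy': 207.74023667377202, 'k1': -0.056624976934167244, 'R': array([[-0.73115809, -0.6821997 ,  0.00337868],
       [-0.45041254,  0.47900507, -0.75344721],
       [ 0.51238306, -0.55241082, -0.65749973]]), 't': array([ 348.87759355,  344.95500535, 1082.50903139])}
wrist {'fx': 289.0699427910295, 'fy': 289.0699427910295, 'cx': 281.40578372108365, 'cy': 206.82509165139118, 'k1': -0.055365986463831125, 'R': array([[ 0.31546838, -0.94893504, -0.00140684],
       [-0.90808663, -0.30231819,  0.28979714],
       [-0.27542397, -0.0901443 , -0.95708706]]), 't': array([-674.55479965,  -38.7542755 ,  380.15554645])}
```

View pics/scene0.png

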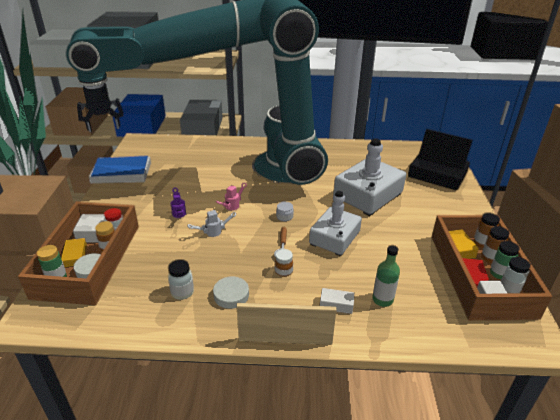

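View pics/side0.png

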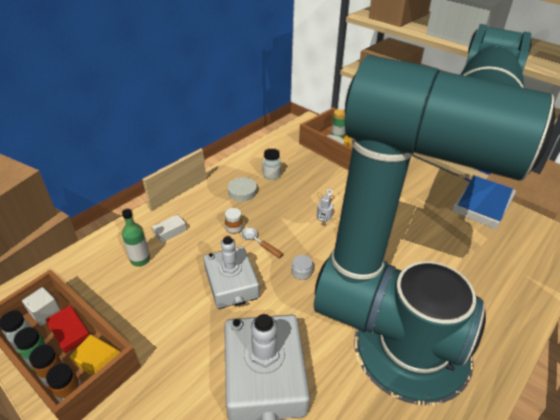

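View pics/wrist0.png

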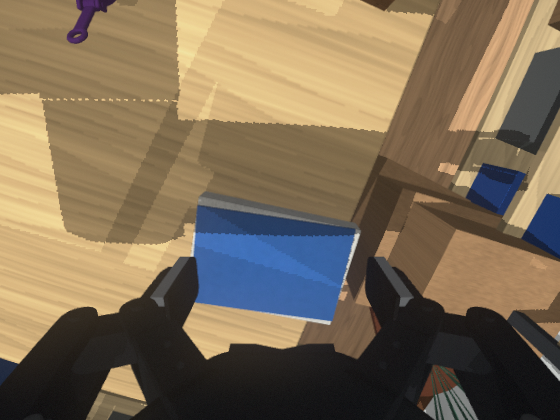

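The scene view shows the plain coupling near (212,225). The smaller tank with its adaptor is near (337,225), the larger one at (370,180), and the pink and purple look-alikes are at (232,200) and (178,206). Next I'll run the networks and triangulate.

```bash
cat > h.py <<'E'
import numpy as np, cv2
from scipy.spatial.transform import Rotation as Rn
from scipy.optimize import least_squares
from plant import readout, imaging, order, search_frame, silhouettes, pinpoint, manip
def proj(p,X):
    X=np.atleast_2d(X); c=X@np.array(p['R']).T+p['t']; s=c[:,:2]/c[:,2:]
    r2=(s**2).sum(1,keepdims=True); s=s*(1+p['k1']*r2)
    return s*[p['fx'],p['fy']]+[p['cx'],p['cy']]
def ray(p,uv):
    d=(np.array(uv,float)-[p['cx'],p['cy']])/[p['fx'],p['fy']]; s=d.copy()
    for _ in range(20): s=d/(1+p['k1']*(s@s))
    R=np.array(p['R']); v=R.T@np.array([s[0],s[1],1]); return -R.T@p['t'], v/np.linalg.norm(v)
def atz(p,uv,z):
    o,v=ray(p,uv); return o+v*(z-o[2])/v[2]
def tri(obs):
    A=np.zeros((3,3));b=np.zeros(3)
    for p,uv in obs:
        o,v=ray(p,uv);M=np.eye(3)-np.outer(v,v);A+=M;b+=M@o
    X=np.linalg.solve(A,b); return X,[proj(p,X)[0]-uv for p,uv in obs]
def rot(st=None):
    q=(st or readout.state())['tcp_rot']; return Rn.from_quat([q[1],q[2],q[3],q[0]]).as_matrix()
E
python3 - <<'E'
from h import *
for n in ["scene","side"]:
    imaging.read_camera(n); p=imaging.camera_params(n)
    for th in ["coupling","tank","cam_a_ring"]:
        for d in pinpoint(th,n)[:5]:
            print(n,th,round(d['score'],2),np.round(d['at'],1), atz(p,d['at'],0 if th!="cam_a_ring" else 56).round(0))
print(readout.state()['t'])
E
```

```text
scene coupling 0.93 [212.7 230.7] [ 458. -237.    0.]
scene coupling 0.89 [179.3 215.2] [ 378. -367.    0.]
scene coupling 0.75 [230.3 204.8] [ 305. -198.    0.]
scene tank 0.61 [368.3 197.7] [230. 306.   0.]
scene tank 0.6 [333.4 237.2] [470. 165.   0.]
scene cam_a_ring 0.61 [234.3 212.7] [ 429. -166.   56.]
scene cam_a_ring 0.49 [176.9 211.2] [ 431. -358.   56.]
scene cam_a_ring 0.35 [221.3 205.6] [ 391. -214.   56.]
side coupling 0.92 [323.1 217.1] [ 457. -226.    0.]
side tank 0.97 [267.2 379.9] [204. 307.   0.]
side cam_a_ring 0.58 [317.2 221.7] [ 423. -146.   56.]
side cam_a_ring 0.24 [234.4 227.1] [589.  43.  56.]
0.55
```

```bash
python3 - <<'E'
from h import *
st=readout.state(); p=imaging.camera_params("wrist"); R=rot(st)
print(R.round(3)); c=-np.array(p['R']).T@p['t']; print("cam in tool",(R.T@(c-st['position'])).round(1), "view dir tool",(R.T@np.array(p['R'])[2]).round(3))
s=imaging.camera_params("scene")
for uv in [(234.3,212.7),(184,239.5)]: print(atz(s,uv,56).round(0))
for nm,uv,z in [("bottle",(386,300),0),("bigadaptor",(375,145),180),("jarlow",(284,272),0),("tin",(285,215),0),("cheese",(231,298),0),("adtop",(339,196),160)]: print(nm,atz(s,uv,z).round(0))
E
python3 - <<'E'
import cv2
im=cv2.imread('pics/scene0.png'); cv2.imwrite('pics/crop0.png',cv2.resize(im[150:290,150:430],None,fx=2.8,fy=2.8,interpolation=cv2.INTER_CUBIC))
E
```

```text
[[ 0.95   0.313  0.   ]
 [ 0.313 -0.95  -0.   ]
 [ 0.     0.    -1.   ]]
cam in tool [ 7.450e+01 -1.000e-01 -1.434e+02] view dir tool [-0.29   0.     0.957]
[ 429. -166.   56.]
[ 577. -303.   56.]
bottle [744. 299.   0.]
bigadaptor [157. 316. 180.]
jarlow [645.   8.   0.]
tin [356.   1.   0.]
cheese [ 760. -138.    0.]
adtop [465. 170. 160.]
```

View pics/crop0.png

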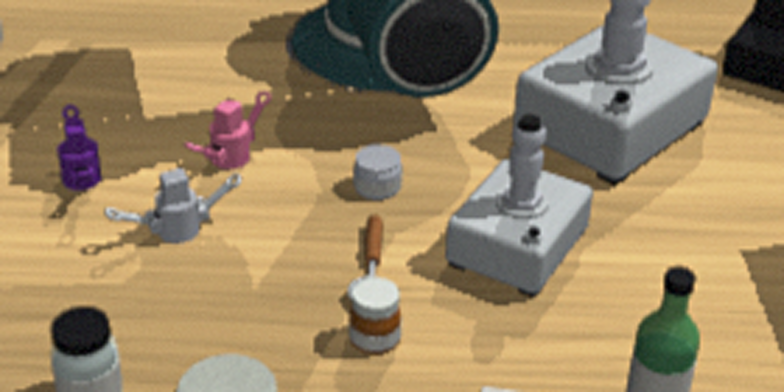

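The coupling's rings are at about (191,226) and (234,215) in the scene view. I'll fly over the coupling and look with the wrist camera.

arm_command([
  [85,[30,-26,0],0],
  [85,[60,-52,0],0],
  [85,[90,-78,0],0],
  [85,[120,-104,0],0],
  [85,[150,-130,0],0],
  [85,[180,-155,0],0],
  [85,[210,-180,0],0],
  [85,[240,-206,0],0],
  [85,[270,-232,0],0],
  [85,[300,-258,0],0],
])

```text
t: 1.38
position: [416.1, -300.2, 231.6]
tcp_rot: [0.0, 0.987, 0.159, 0.0]
wrist_force: [0.1, -0.9, 0.1]
grip_width: 84.9
```

arm_command([
  [85,[35,-30,0],0],
  [85,[60,-52,0],0],
  [85,[64,-54,0],0],
  [85,[64,-54,0],0],
  [85,[64,-54,0],0],
])

```text
t: 1.8
position: [459.9, -229.0, 231.6]
tcp_rot: [0.0, 0.987, 0.159, 0.0]
wrist_force: [-0.5, -0.1, -0.2]
grip_width: 84.9
```

```bash
cat > look.py <<'E'
import sys
from h import *
n=sys.argv[1]
st=readout.state(); p=imaging.camera_params("wrist"); im=imaging.read_camera("wrist")
cv2.imwrite(f"pics/{n}.png",im[:,:,::-1]); np.savez(f"{n}.npz",im=im,**p)
print(st['t'],st['position'],st['wrist_force'].round(1))
for th in sys.argv[2:]:
    for d in pinpoint(th,"wrist")[:4]: print(th,round(d['score'],2),np.round(d['at'],1),atz(p,d['at'],0 if 'ring' not in th else 56).round(1))
E
python3 look.py w1 coupling cam_a_ring cam_b_ring
```

```text
1.8 [ 459.90040553 -228.96122489  231.63542556] [-0.5 -0.1 -0.2]
coupling 0.72 [353.8 270.1] [ 364.8 -372.3    0. ]
coupling 0.69 [225.6 265.2] [ 313.5 -192.5    0. ]
cam_a_ring 0.84 [364.3 241.1] [ 429.7 -344.2   56. ]
cam_a_ring 0.77 [258.3 262.1] [ 362.9 -231.5   56. ]
cam_a_ring 0.58 [223.7 202.1] [ 423.5 -171.2   56. ]
cam_b_ring 0.83 [357.9 336.1] [ 297.9 -392.5   56. ]
cam_b_ring 0.7 [351.7 178.7] [ 495.4 -300.5   56. ]
```

View pics/w1.png

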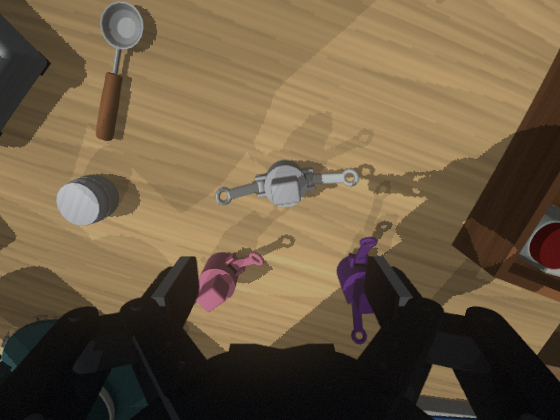

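The wrist view shows the coupling centred at about (286,187), with rings at (224,196) and (351,178). The pink and purple look-alikes sit below it in the frame. I'll fit the coupling's pose from edge and feature clicks on a zoomed crop.

```bash
python3 - <<'E'
import cv2
im=cv2.imread('pics/w1.png'); cv2.imwrite('pics/w1c.png',cv2.resize(im[140:240,205:370],None,fx=4.8,fy=4.8,interpolation=cv2.INTER_CUBIC))
E
```

```text
(no output)
```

View pics/w1c.png

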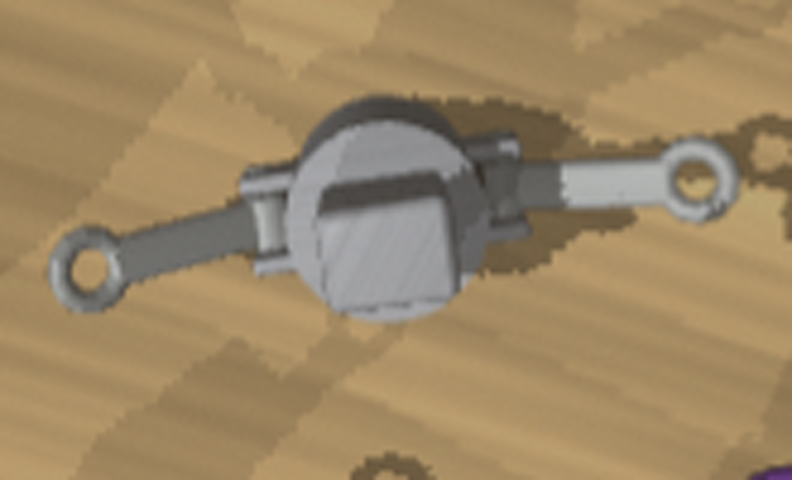

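```bash
python3 - <<'E'
from h import *
d=np.load('w1.npz'); p={k:d[k] for k in d.files if k!='im'}
for k in('fx','fy','cx','cy','k1'): p[k]=float(p[k])
c=lambda u,v:(u/4.8+205,v/4.8+140)
ob=[((0,69.07,55.8),c(88,270)),((0,-69.07,55.8),c(696,180)),((0,0,81),c(388,255)),((0,0,48),c(389,221))]
def f(q,r=True):
    cs,sn=np.cos(q[2]),np.sin(q[2]); M=np.array([[cs,-sn,0],[sn,cs,0],[0,0,1]])
    X=np.array([M@np.array(o[0])+[q[0],q[1],0] for o in ob]); return (proj(p,X)-[o[1] for o in ob]).ravel()
s=least_squares(f,[458,-232,0.5]); print(s.x, np.degrees(s.x[2]),f(s.x).round(1))
R=rot(); print("shift tool",R.T@(np.array([s.x[0],s.x[1],0])-readout.state()['position']))
yd=np.array([-np.sin(s.x[2]),np.cos(s.x[2]),0]); print("coupling y in tool",(R.T@yd).round(3), np.degrees(np.arctan2((R.T@yd)[1],(R.T@yd)[0])))
print(readout.state()['joints'])
E
```

```text
[ 462.63454637 -233.57695405    0.47249157] 27.071772753996026 [ 2.9 -0.2 -3.2  0.7  0.5 -0.5 -0.2 -0.4]
shift tool [  1.86320146   4.34884476 231.54758043]
coupling y in tool [-0.155 -0.988 -0.001] -98.92092926039477
[-5.13573550e-01 -2.40546880e-01  1.78144353e+00 -1.85716414e-04
  1.60012139e+00  7.40425344e-01]
```

arm_command([
  [60,[1,2,10],-7],
  [60,[2,4,20],-14],
  [60,[2,4,30],-21],
  [60,[2,4,40],-28],
  [60,[2,4,50],-35],
  [60,[2,4,60],-42],
  [60,[2,4,70],-49],
  [60,[2,4,70],-56],
  [60,[2,4,70],-63],
  [60,[2,4,70],-70],
])

```text
t: 2.83
position: [462.1, -234.0, 161.3]
tcp_rot: [0.0, 0.717, 0.697, -0.0]
wrist_force: [0.5, 0.6, 0.6]
grip_width: 60.0
```

arm_command([
  [60,[0,0,0],-7],
  [60,[0,0,0],-14],
  [60,[0,0,0],-21],
  [60,[0,0,0],-28],
  [60,[0,0,0],-29],
  [60,[0,0,0],-29],
  [60,[0,0,0],-29],
])

```text
t: 3.42
position: [461.8, -234.5, 161.3]
tcp_rot: [0.0, 0.522, 0.853, -0.0]
wrist_force: [0.3, -0.7, -0.1]
grip_width: 59.8
```

```bash
python3 look.py w2 coupling cam_a_ring cam_b_ring
```

```text
3.4167 [ 461.80029786 -234.48411849  161.321371  ] [ 0.3 -0.7 -0.1]
coupling 0.9 [277.9 186.4] [ 457.1 -231.7    0. ]
coupling 0.85 [155.1 254.2] [ 365.8 -370.     0. ]
coupling 0.65 [165.9  82.8] [ 310.3 -188.6    0. ]
cam_a_ring 0.87 [283.7 122.9] [ 431.6 -169.8   56. ]
cam_a_ring 0.62 [187.9 151.8] [ 369.5 -228.2   56. ]
cam_b_ring 0.7 [281.7 272.2] [ 493.7 -294.    56. ]
cam_b_ring 0.66 [ 63.4 267.7] [ 298.7 -391.5   56. ]
```

View pics/w2.png

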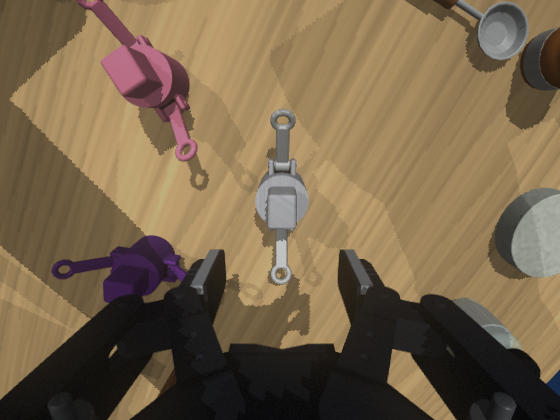

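The rings are at (283,122) and (281,273), the lug sits between the fingers at column 282, and the yaw is aligned. I'll descend and grip.

arm_command([
  [60,[1,1,20],0],
  [60,[1,1,45],0],
  [60,[1,1,70],0],
  [60,[1,1,90],0],
  [60,[1,1,104],0],
  [60,[1,1,110],0],
  [60,[1,1,110],0],
], newtons=80)

```text
t: 4.2
position: [461.9, -232.5, 50.1]
tcp_rot: [-0.001, 0.521, 0.854, -0.0]
wrist_force: [-0.0, -0.1, -0.4]
grip_width: 60.0
```

arm_command([
  [15,[0,0,0],0],
  [15,[0,0,0],0],
  [15,[0,0,0],0],
  [15,[0,0,0],0],
  [15,[0,0,0],0],
  [15,[0,0,0],0],
], newtons=80)

```text
t: 4.7
position: [462.3, -232.8, 51.3]
tcp_rot: [-0.0, 0.521, 0.854, -0.0]
wrist_force: [-1.0, -0.1, 7.1]
grip_width: 22.8
```

```bash
python3 look.py w3; python3 -c "
from plant import readout;print(readout.state())"
```

```text
4.7 [ 462.33859806 -232.79428733   51.26880618] [-1.  -0.1  7.1]
{'t': 4.75, 'joints': array([-5.15585312e-01, -1.20073667e-01,  1.97676957e+00, -2.86038380e-04,
        1.28521026e+00, -9.91210486e-01]), 'qd': array([-0.00103532, -0.00021288,  0.00166806,  0.00134563, -0.00041857,
        0.0002268 ]), 'effort': array([ 2.31597070e-01, -4.46023858e+01, -5.52604544e+01,  5.53142955e-02,
       -4.46773795e-01,  3.32911662e-02]), 'position': array([ 462.33292454, -232.79202092,   51.25686458]), 'tcp_rot': array([-1.52283163e-04,  5.20592922e-01,  8.53804993e-01, -1.42165178e-04]), 'wrist_force': array([-2.53335328,  0.16503209,  6.27165381]), 'torque': array([0.21104934, 0.21554888, 0.02820814]), 'grip_width': 22.914944497815092}
```

View pics/w3.png

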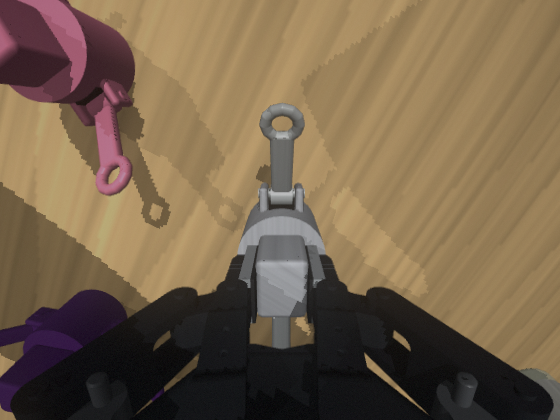

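The coupling is gripped at 22.8 mm opening, and the wrist view shows the lug centred. I'll lift it and move to a spot where the camera is straight over the adaptor.

arm_command([
  [15,[0,0,-10],0],
  [15,[0,0,-35],0],
  [15,[0,0,-70],0],
  [15,[0,0,-105],0],
  [15,[0,0,-140],0],
  [15,[0,0,-175],0],
  [15,[15,10,-210],0],
  [15,[40,28,-230],0],
  [15,[70,49,-240],0],
  [15,[100,70,-240],0],
])

```text
t: 5.58
position: [479.0, -110.8, 295.0]
tcp_rot: [0.002, 0.521, 0.853, 0.0]
wrist_force: [1.0, 0.5, -4.0]
grip_width: 22.8
```

arm_command([
  [15,[30,21,0],0],
  [15,[60,41,0],0],
  [15,[90,62,0],0],
  [15,[120,83,0],0],
  [15,[150,104,0],0],
  [15,[166,115,0],0],
  [15,[171,118,0],0],
  [15,[171,118,0],0],
  [15,[171,118,0],0],
])

```text
t: 6.33
position: [505.6, 94.9, 295.1]
tcp_rot: [0.002, 0.521, 0.854, 0.0]
wrist_force: [0.5, -0.2, -3.5]
grip_width: 23.0
```

```bash
python3 look.py w4 tank; python3 -c "
from plant import readout;print(readout.state())"
```

```text
6.3333 [505.64337651  94.87730063 295.14765149] [ 0.5 -0.2 -3.5]
tank 0.67 [168.4 178.5] [357.7   3.    0. ]
tank 0.66 [282.1 113.4] [470.5 168.9   0. ]
{'t': 6.4333, 'joints': array([ 0.13568414, -0.24800791,  1.68578199, -0.00200311,  1.70010456,
       -0.33781786]), 'qd': array([-0.00486806,  0.00032596,  0.00294052,  0.00346957, -0.00266924,
        0.00286562]), 'effort': array([ 1.12862952e+00, -4.41949761e+01, -6.58812690e+01,  2.67415785e-02,
       -1.11187639e-02, -1.24460839e-03]), 'position': array([505.7536424 ,  94.20274295, 295.12698113]), 'tcp_rot': array([2.06658657e-03, 5.21644031e-01, 8.53160636e-01, 4.04535712e-04]), 'wrist_force': array([-0.0101756 ,  0.28593818, -2.98163928]), 'torque': array([0.00562383, 0.02523119, 0.00146891]), 'grip_width': 23.038528546882144}
```

View pics/w4.png

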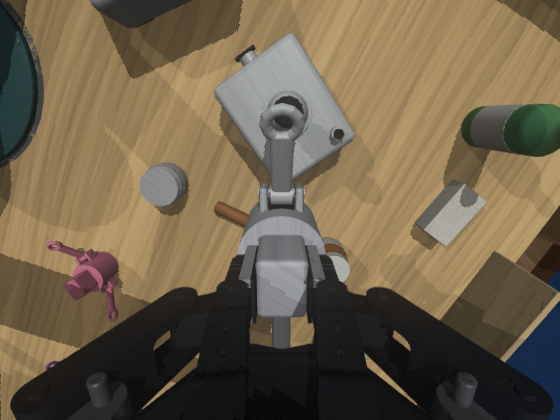

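The arm ring at (283,122) hides the adaptor, so I'll take two side-shifted views.

arm_command([
  [15,[0,25,0],0],
  [15,[0,45,0],0],
  [15,[0,45,0],0],
  [15,[0,45,0],0],
  [15,[0,45,0],0],
])

```text
t: 6.85
position: [545.6, 113.8, 295.2]
tcp_rot: [0.002, 0.522, 0.853, 0.0]
wrist_force: [-0.2, 0.3, -3.9]
grip_width: 22.8
```

```bash
python3 look.py w5 tank
```

```text
6.85 [545.60156253 113.78925575 295.21949439] [-0.2  0.3 -3.9]
tank 0.76 [250.5 115. ] [470.7 165.    0. ]
```

arm_command([
  [15,[0,-30,0],0],
  [15,[0,-60,0],0],
  [15,[0,-90,0],0],
  [15,[0,-90,0],0],
  [15,[0,-90,0],0],
  [15,[0,-90,0],0],
])

```text
t: 7.45
position: [465.3, 72.9, 295.7]
tcp_rot: [0.003, 0.522, 0.853, 0.001]
wrist_force: [0.9, 0.2, -2.7]
grip_width: 22.4
```

```bash
python3 look.py w6 tank; python3 - <<'E'
import cv2,numpy as np
a=cv2.imread('pics/w5.png');b=cv2.imread('pics/w6.png')
A=[cv2.resize(i[40:190,c:c+130],None,fx=3,fy=3,interpolation=cv2.INTER_CUBIC) for i,c in((a,170),(b,260))]
cv2.imwrite('pics/w56.png',np.hstack(A)); 
cv2.imwrite('pics/w56full.png',np.hstack([cv2.resize(i,(400,300)) for i in(a,b)]))
E
```

```text
7.45 [465.26019692  72.86749033 295.6897977 ] [ 0.9  0.2 -2.7]
tank 0.91 [315. 116.] [475.1 165.8   0. ]
tank 0.72 [200.4 180.9] [363.7   0.6   0. ]
```

View pics/w56.png

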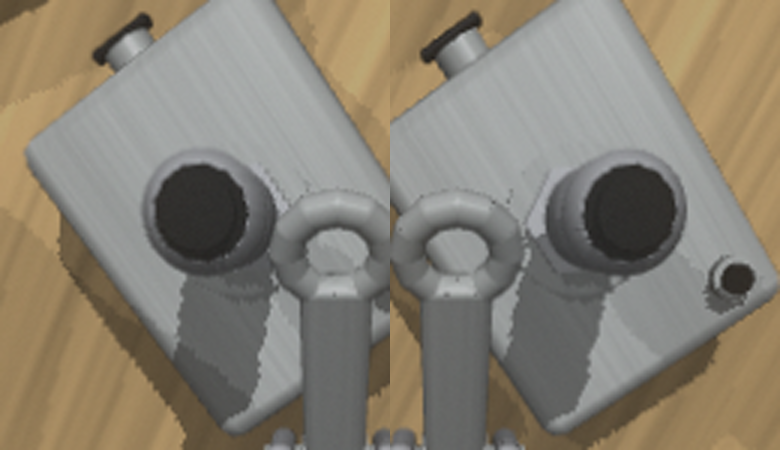

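View pics/w56full.png

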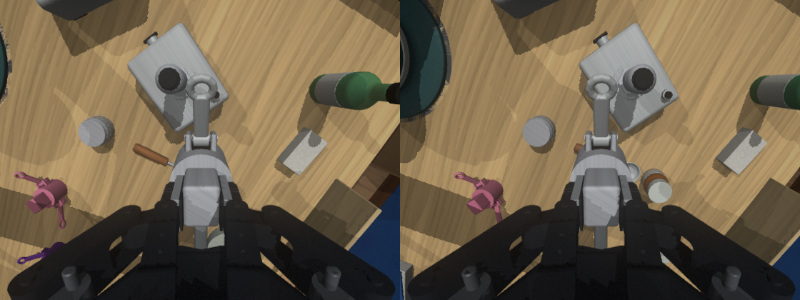

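```bash
python3 - <<'E'
from h import *
obs=[]
for n,x0 in(('w5',210),('w6',305)):
    d=np.load(n+'.npz'); p={k:(d[k] if d[k].ndim else float(d[k])) for k in d.files if k!='im'}
    g=d['im'].max(2); m=np.zeros_like(g); m[80:140,x0:x0+65]=(g[80:140,x0:x0+65]<62)
    k,l,s,c=cv2.connectedComponentsWithStats(m); i=1+np.argmax(s[1:,4]); print(n,s[i],c[i])
    ct=max(cv2.findContours((l==i).astype('uint8'),cv2.RETR_EXTERNAL,cv2.CHAIN_APPROX_NONE)[0],key=len)
    print(cv2.fitEllipse(ct)); obs.append((p,c[i]))
    cam=-np.array(p['R']).T@p['t']; print('cam',cam.round(1),[atz(p,c[i],z).round(1) for z in(165,180,195)])
print(tri(obs))
print([proj(o[0],tri(obs)[0]) for o in obs])
E
```

```text
w5 [222  95  31  33 767] [236.54237288 110.70013038]
((236.53880310058594, 110.69975280761719), (29.44198226928711, 31.331701278686523), 167.77357482910156)
cam [511.9 180.2 438.4] [array([473.4, 168.4, 165. ]), array([475.5, 169. , 180. ]), array([477.6, 169.7, 195. ])]
w6 [325  95  30  33 760] [339.38289474 110.83289474]
((339.3904113769531, 110.83970642089844), (28.95797348022461, 31.539196014404297), 22.854337692260742)
cam [431.3 139.2 438.8] [array([476.1, 170. , 165. ]), array([473.7, 168.3, 180. ]), array([471.2, 166.6, 195. ])]
(array([474.63458145, 168.85547958, 174.40363652]), [array([-0.00477895, -0.12089482]), array([-0.00670571,  0.12036479])])
[array([[236.53759393, 110.57923556]]), array([[339.37618902, 110.95325953]])]
```

```bash
python3 - <<'E'
from h import *
import json
q=Rn.from_quat([0.5216,0.8532,0.0004,0.002]).as_matrix()
for n,uv,P in(('w5',(337/3+170,246/3+40),[545.6,113.79,295.22]),('w6',(66/3+260,246/3+40),[465.26,72.87,295.69])):
    d=np.load(n+'.npz'); p={k:(d[k] if d[k].ndim else float(d[k])) for k in d.files if k!='im'}
    X=atz(p,uv,P[2]+4.6); print(X, q.T@(X-P))
st=readout.state(); R=rot(st); print(R.round(4),st['position'],st['qd'].round(4)); print(R.T@(np.array([474.95,168.25,250])-st['position']))
E
```

```text
[513.34869414 179.25076737 299.82      ] [72.95141183  1.14997108 -4.81537874]
[432.86985795 138.27506423 300.29      ] [72.96512504  1.00100776 -4.81583228]
[[-0.4551  0.8904  0.0041]
 [ 0.8904  0.4551 -0.0015]
 [-0.0032  0.0029 -1.    ]] [465.64659494  73.17930775 295.136085  ] [ 0.0017  0.0101 -0.0011  0.0003  0.0004 -0.0009]
[80.5641054  51.41665503 45.03341589]
```

The adaptor top triangulates to (474.6, 168.9, about 174), so home should be near z≈127. I'll move above it, then come down to just above the plug.

arm_command([
  [15,[27,17,0],0],
  [15,[54,34,0],0],
  [15,[75,48,0],0],
  [15,[80.5,51.5,10],0],
  [15,[80.5,51.5,30],0],
  [15,[80.5,51.5,45],0],
  [15,[80.5,51.5,45],0],
  [15,[80.5,51.5,45],0],
  [15,[80.5,51.5,45],0],
  [15,[80.5,51.5,45],0],
])

```text
t: 8.38
position: [475.4, 168.0, 251.2]
tcp_rot: [0.003, 0.522, 0.853, 0.001]
wrist_force: [0.5, 0.3, -2.7]
grip_width: 22.8
```

```bash
python3 - <<'E'
from h import *
st=readout.state();print(st['position'],st['wrist_force'],st['torque'],st['joints'])
for n,(x,y) in(("scene",(270,130)),("side",(160,180))):
    im=imaging.read_camera(n); c=im[y:y+120,x:x+130,::-1]; cv2.imwrite(f"pics/{n}1.png",cv2.resize(c,None,fx=4,fy=4,interpolation=cv2.INTER_CUBIC))
E
```

```text
[475.41821748 167.97575826 251.20082355] [ 0.52582412  0.29632009 -2.7415118 ] [-0.04045411  0.01767566  0.0004286 ] [ 0.29053163 -0.26893759  1.77303943 -0.00260383  1.63261408 -0.18151928]
```

View pics/scene1.png

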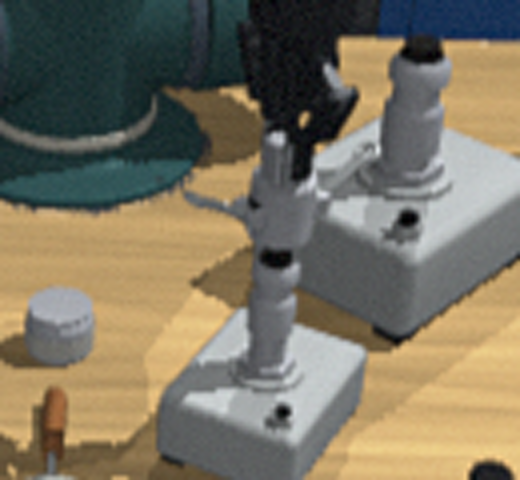

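View pics/side1.png

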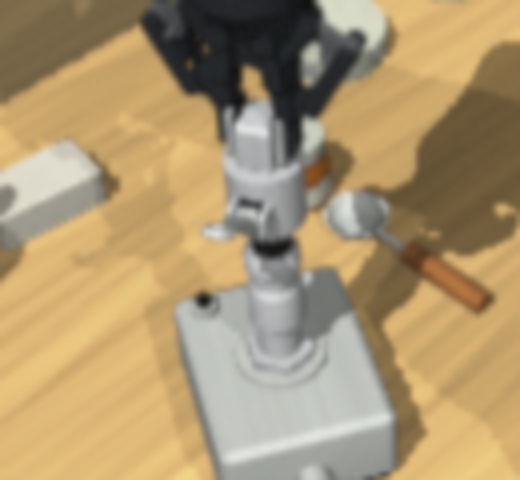

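In both views the skirt lies on the extension of the adaptor's axis. I'll descend to the chamfer region in small steps and watch the force.

arm_command([
  [15,[0,0,10],0],
  [15,[0,0,18],0],
  [15,[0,0,24],0],
  [15,[0,0,28],0],
  [15,[0,0,28],0],
  [15,[0,0,28],0],
])

```text
t: 8.98
position: [475.4, 168.0, 222.7]
tcp_rot: [0.002, 0.522, 0.853, 0.001]
wrist_force: [0.9, -0.2, -2.7]
grip_width: 23.2
```

arm_command([
  [15,[0,0,2],0],
  [15,[0,0,4],0],
  [15,[0,0,5],0],
  [15,[0,0,5],0],
])

```text
t: 9.32
position: [475.3, 168.1, 217.6]
tcp_rot: [0.002, 0.522, 0.853, 0.001]
wrist_force: [-1.9, 2.1, -2.5]
grip_width: 22.8
```

arm_command([
  [15,[0,0,2],0],
  [15,[0,0,4],0],
  [15,[0,0,5],0],
  [15,[0,0,5],0],
])

```text
t: 9.65
position: [475.1, 168.2, 212.2]
tcp_rot: [0.002, 0.522, 0.853, 0.001]
wrist_force: [-1.5, 2.1, -4.1]
grip_width: 23.0
```

arm_command([
  [15,[0.6,-0.1,1],0],
  [15,[0.6,-0.1,3],0],
  [15,[0.6,-0.1,5],0],
  [15,[0.6,-0.1,5],0],
  [15,[0.6,-0.1,5],0],
])

```text
t: 10.07
position: [474.8, 168.6, 207.0]
tcp_rot: [0.002, 0.522, 0.853, 0.001]
wrist_force: [-0.6, 0.1, -3.0]
grip_width: 22.7
```

arm_command([
  [15,[0,0,1.5],0],
  [15,[0,0,3],0],
  [15,[0,0,4.5],0],
  [15,[0,0,6],0],
  [15,[0,0,6],0],
])

```text
t: 10.48
position: [474.7, 168.5, 200.6]
tcp_rot: [0.002, 0.522, 0.853, 0.0]
wrist_force: [-1.4, 0.8, -3.4]
grip_width: 22.7
```

arm_command([
  [15,[0,0,1.5],0],
  [15,[0,0,3],0],
  [15,[0,0,4.5],0],
  [15,[0,0,5],0],
  [15,[0,0,5],0],
])

```text
t: 10.9
position: [474.7, 168.5, 195.4]
tcp_rot: [0.002, 0.522, 0.853, 0.0]
wrist_force: [0.3, 0.9, -4.5]
grip_width: 22.8
```

The coupling is sleeved over the collar with no side load. I'll continue down until the plug is felt.

arm_command([
  [15,[0,0,1],0],
  [15,[0,0,2],0],
  [15,[0,0,3],0],
  [15,[0,0,4],0],
  [15,[0,0,4],0],
  [15,[0,0,4],0],
])

```text
t: 11.4
position: [474.7, 168.5, 191.4]
tcp_rot: [0.002, 0.522, 0.853, 0.0]
wrist_force: [0.2, -0.1, -3.4]
grip_width: 23.0
```

arm_command([
  [15,[0,0,1],0],
  [15,[0,0,2],0],
  [15,[0,0,3],0],
  [15,[0,0,3],0],
  [15,[0,0,3],0],
])

```text
t: 11.82
position: [474.8, 168.5, 188.8]
tcp_rot: [0.002, 0.522, 0.853, 0.0]
wrist_force: [-3.2, -1.3, 5.3]
grip_width: 22.6
```

arm_command([
  [15,[0,0,1],0],
  [15,[0,0,2],0],
  [15,[0,0,2],0],
  [15,[0,0,2],0],
])

```text
t: 12.15
position: [474.8, 168.5, 187.1]
tcp_rot: [0.002, 0.522, 0.853, 0.001]
wrist_force: [-4.0, -2.2, 5.8]
grip_width: 22.6
```

The plug is felt: about +9 N steady, starting near TCP z≈190. I'll push on gently.

arm_command([
  [15,[0,-0.3,1],0],
  [15,[0,-0.3,2],0],
  [15,[0,-0.3,3],0],
  [15,[0,-0.3,3],0],
  [15,[0,-0.3,3],0],
])

```text
t: 12.57
position: [474.7, 168.5, 184.3]
tcp_rot: [0.002, 0.522, 0.853, 0.001]
wrist_force: [-1.0, 1.4, 4.5]
grip_width: 23.1
```

arm_command([
  [15,[0,0,0.7],0],
  [15,[0,0,1.3],0],
  [15,[0,0,1.5],0],
  [15,[0,0,1.5],0],
])

```text
t: 12.9
position: [474.8, 168.5, 183.5]
tcp_rot: [0.002, 0.522, 0.853, 0.001]
wrist_force: [-6.0, -1.0, 9.9]
grip_width: 23.3
```

arm_command([
  [15,[0,0,0.5],0],
  [15,[0,0,1],0],
  [15,[0,0,1],0],
  [15,[0,0,1],0],
])

```text
t: 13.23
position: [474.8, 168.5, 183.3]
tcp_rot: [0.002, 0.522, 0.853, 0.001]
wrist_force: [-5.9, -1.6, 11.5]
grip_width: 22.8
```

arm_command([
  [15,[0,-0.4,0.8],0],
  [15,[0,-0.4,1.2],0],
  [15,[0,-0.4,1.5],0],
  [15,[0,-0.4,1.5],0],
  [15,[0,-0.4,1.5],0],
])

```text
t: 13.65
position: [474.8, 168.5, 183.1]
tcp_rot: [0.003, 0.522, 0.853, 0.002]
wrist_force: [-4.4, -0.5, 14.0]
grip_width: 23.0
```

```bash
python3 -c "
from plant import readout;s=readout.state();print(s['position'],s['wrist_force'],s['torque'])"
```

```text
[474.75359729 168.4838492  183.06755888] [-4.38032534 -0.51101449 14.02158583] [-0.06797758  0.77181824 -0.02854328]
```

arm_command([
  [15,[0,-0.3,1.5],0],
  [15,[0,-0.3,2],0],
  [15,[0,-0.3,2.2],0],
  [15,[0,-0.3,2.2],0],
  [15,[0,-0.3,2.2],0],
])

```text
t: 14.07
position: [474.8, 168.5, 182.6]
tcp_rot: [0.003, 0.522, 0.853, 0.002]
wrist_force: [-6.5, -1.9, 18.3]
grip_width: 22.7
```

arm_command([
  [15,[0,-0.3,2],0],
  [15,[0,-0.3,2.3],0],
  [15,[0,-0.3,2.3],0],
  [15,[0,-0.3,2.3],0],
])

```text
t: 14.4
position: [474.8, 168.5, 182.4]
tcp_rot: [0.004, 0.522, 0.853, 0.003]
wrist_force: [-8.6, -2.3, 22.0]
grip_width: 23.1
```

arm_command([
  [15,[0,-0.8,2.2],0],
  [15,[0,-0.8,2.4],0],
  [15,[0,-0.8,2.5],0],
  [15,[0,-0.8,2.5],0],
])

```text
t: 14.73
position: [474.7, 168.5, 182.4]
tcp_rot: [0.005, 0.522, 0.853, 0.005]
wrist_force: [-6.4, -0.4, 23.8]
grip_width: 22.5
```

```bash
python3 - <<'E'
from h import *
s=readout.state();print(s['position'],s['wrist_force'],s['torque'])
for n,(x,y) in(("scene",(270,130)),("side",(160,180))):
    im=imaging.read_camera(n); c=im[y:y+120,x:x+130,::-1]; cv2.imwrite(f"pics/{n}2.png",cv2.resize(c,None,fx=4,fy=4,interpolation=cv2.INTER_CUBIC))
a=cv2.imread('pics/scene2.png');b=cv2.imread('pics/side2.png');cv2.imwrite('pics/ss2.png',cv2.resize(np.hstack([a,b]),(780,360)))
E
```

```text
[474.74272893 168.47877774 182.37832389] [-6.44502851 -0.3606307  23.8395681 ] [-0.09276009  1.33426922 -0.03005265]
```

View pics/ss2.png

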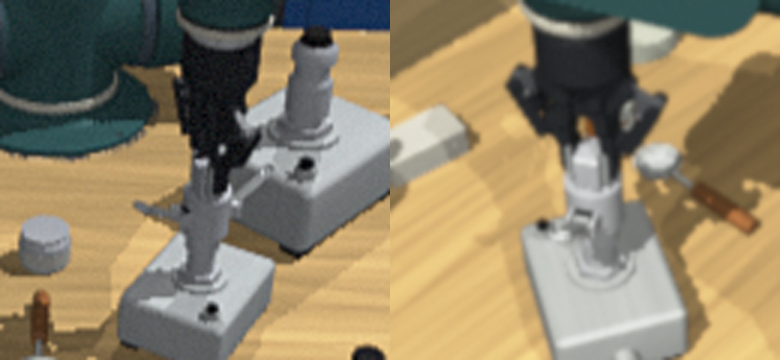

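Contact load is about 27 N and the motion stopped at z=182.4, after roughly 9 mm of travel from the plug touch. The views show the coupling fully down over the adaptor, upright, with both arms raised. I'll unload, release and back up.

arm_command([
  [15,[0,0,0.6],0],
  [15,[0,0,0],0],
  [60,[0,0,0],0],
  [60,[0,0,0],0],
  [60,[0,0,0],0],
  [60,[0,0,-3],0],
  [60,[0,0,-15],0],
  [60,[0,0,-35],0],
  [60,[0,0,-60],0],
])

```text
t: 15.58
position: [473.5, 168.2, 242.8]
tcp_rot: [0.004, 0.522, 0.853, 0.004]
wrist_force: [0.3, -0.6, -0.2]
grip_width: 60.3
```

arm_command([
  [50,[0,0,-30],0],
  [30,[0,0,-60],0],
  [0,[0,0,-70],0],
  [0,[0,0,-70],0],
  [0,[0,0,-70],0],
])

```text
t: 16.0
position: [472.8, 168.0, 313.2]
tcp_rot: [0.005, 0.522, 0.853, 0.004]
wrist_force: [0.5, -0.1, -1.2]
grip_width: 1.2
```

```bash
python3 look.py w7 coupling cam_a_ring cam_b_ring; python3 - <<'E'
from h import *
for n,(x,y) in(("scene",(270,130)),("side",(160,180))):
    im=imaging.read_camera(n); c=im[y:y+120,x:x+130,::-1]; cv2.imwrite(f"pics/{n}3.png",cv2.resize(c,None,fx=4,fy=4,interpolation=cv2.INTER_CUBIC))
a=cv2.imread('pics/scene3.png');b=cv2.imread('pics/side3.png');cv2.imwrite('pics/ss3.png',cv2.resize(np.hstack([a,b]),(780,360)))
E
```

```text
16.0 [472.76758739 168.04273196 313.19208934] [ 0.5 -0.1 -1.2]
coupling 0.97 [114.6 301.4] [ 313.1 -194.6    0. ]
coupling 0.81 [278.9 185.3] [486.8 142.4   0. ]
cam_a_ring 0.86 [283.  124.3] [447.6 230.6  56. ]
cam_b_ring 0.78 [ 68.2 287.7] [ 251.2 -154.    56. ]
cam_b_ring 0.67 [284.4 265.2] [545.8  44.9  56. ]
```

View pics/ss3.png

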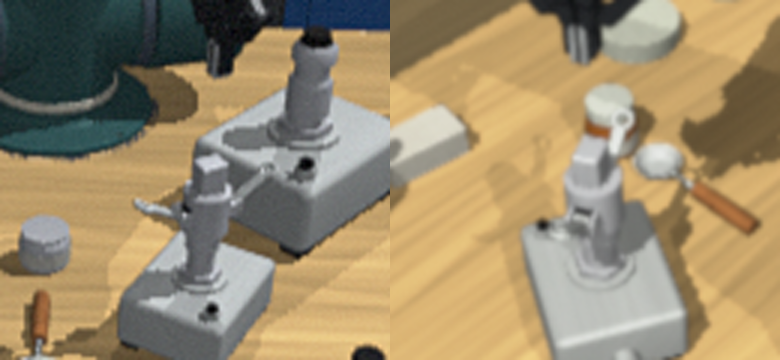

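View pics/w7.png

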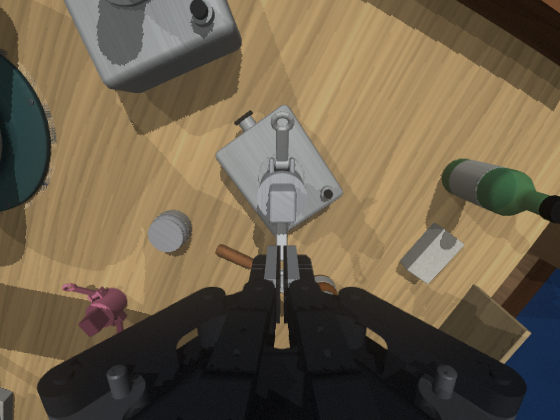

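The coupling is released. It sits seated and upright with both arms raised, rings at (283,124) and (284,265) in the wrist view. Next I'll press arm a down with closed fingers.

```bash
cat > tgt.py <<'E'
import sys
from h import *
st=readout.state(); R=rot(st); tx=R[:,0]*[1,1,0]; tx/=np.linalg.norm(tx)
C=np.array([474.7,168.5,0])
for y,z in ((78,225),(78,202),(-78,225),(-78,202)):
    print(y,z,(R.T@(C+y*tx+[0,0,z]-st['position'])).round(1))
print(st['position'],st['wrist_force'],R[:,2],st['t'])
E
python3 tgt.py
```

```text
78 225 [77.7  1.3 86.7]
78 202 [ 77.8   1.1 109.7]
-78 225 [-78.3   1.3  87.2]
-78 202 [-78.2   1.1 110.2]
[472.51737031 167.990572   311.91652987] [0.80810865 0.12457108 1.18922525] [ 0.01035292  0.00162707 -0.99994508] 16.3
```

arm_command([
  [0,[35,1,0],0],
  [0,[70,1,5],0],
  [0,[78,1,35],0],
  [0,[78,1,65],0],
  [0,[78,1,90],0],
  [0,[78,1,104],0],
  [0,[78,1,109],0],
  [0,[78,1,109],0],
])

```text
t: 16.97
position: [438.9, 237.9, 202.1]
tcp_rot: [0.004, 0.522, 0.853, 0.003]
wrist_force: [0.9, -0.6, 0.6]
grip_width: 0.0
```

```bash
python3 - <<'E'
from h import *
s=readout.state();print(s['position'],s['wrist_force'],s['torque'])
for n,(x,y) in(("scene",(270,130)),("side",(160,180))):
    im=imaging.read_camera(n); c=im[y:y+120,x:x+130,::-1]; cv2.imwrite(f"pics/{n}4.png",cv2.resize(c,None,fx=4,fy=4,interpolation=cv2.INTER_CUBIC))
a=cv2.imread('pics/scene4.png');b=cv2.imread('pics/side4.png');cv2.imwrite('pics/ss4.png',cv2.resize(np.hstack([a,b]),(780,360)))
E
```

```text
[438.93688904 237.86149844 202.09069187] [ 0.8698351  -0.59315439  0.55998772] [ 0.00206943  0.06966712 -0.02186002]
```

View pics/ss4.png

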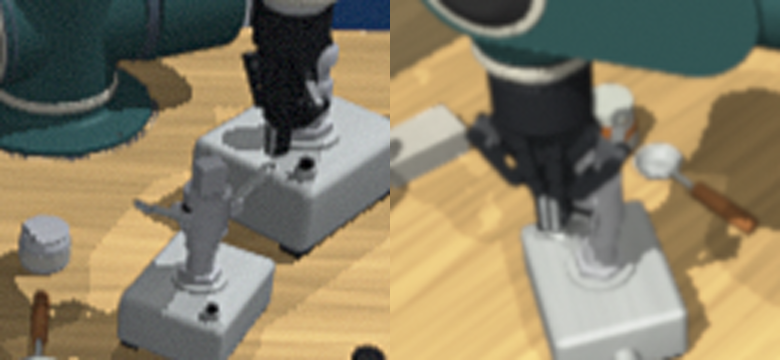

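The fingertip is just above ring a. I'll press down in steps.

arm_command([
  [0,[0,0,3],0],
  [0,[0,0,6],0],
  [0,[0,0,9],0],
  [0,[0,0,12],0],
  [0,[0,0,15],0],
  [0,[0,0,18],0],
])

```text
t: 17.57
position: [439.9, 238.8, 186.6]
tcp_rot: [0.004, 0.522, 0.853, 0.005]
wrist_force: [-2.0, 5.4, 7.1]
grip_width: -0.4
```

arm_command([
  [0,[0,0,3],0],
  [0,[0,0,6],0],
  [0,[0,0,9],0],
  [0,[0,0,12],0],
  [0,[0,0,15],0],
  [0,[0,0,18],0],
])

```text
t: 18.07
position: [440.2, 239.0, 168.6]
tcp_rot: [0.004, 0.522, 0.853, 0.005]
wrist_force: [-0.9, 1.1, 3.8]
grip_width: 0.2
```

arm_command([
  [0,[0,0,3],0],
  [0,[0,0,6],0],
  [0,[0,0,9],0],
  [0,[0,0,12],0],
  [0,[0,0,15],0],
  [0,[0,0,18],0],
])

```text
t: 18.57
position: [440.4, 239.1, 150.4]
tcp_rot: [0.004, 0.522, 0.853, 0.005]
wrist_force: [-0.8, 1.5, 3.9]
grip_width: -0.1
```

```bash
python3 - <<'E'
from h import *
s=readout.state();print(s['position'],s['wrist_force'],s['torque'])
for n,(x,y) in(("scene",(270,130)),("side",(160,180))):
    im=imaging.read_camera(n); c=im[y:y+120,x:x+130,::-1]; cv2.imwrite(f"pics/{n}5.png",cv2.resize(c,None,fx=4,fy=4,interpolation=cv2.INTER_CUBIC))
a=cv2.imread('pics/scene5.png');b=cv2.imread('pics/side5.png');cv2.imwrite('pics/ss5.png',cv2.resize(np.hstack([a,b]),(780,360)))
E
```

```text
[440.4135864  239.08722437 150.38466373] [-0.84586251  1.52936171  3.94802243] [0.2528039  0.18586921 0.01909503]
```

View pics/ss5.png

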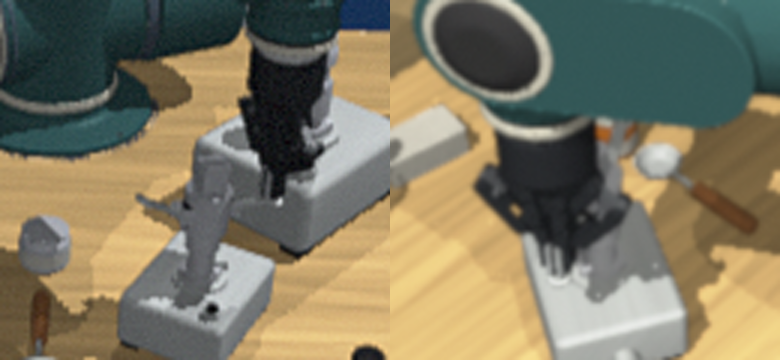

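Arm a is about level and the coupling is upright. I'll continue, slower near the stop.

arm_command([
  [0,[0,0,2.5],0],
  [0,[0,0,5],0],
  [0,[0,0,7.5],0],
  [0,[0,0,10],0],
  [0,[0,0,12],0],
  [0,[0,0,14],0],
])

```text
t: 19.17
position: [440.6, 238.8, 135.9]
tcp_rot: [0.004, 0.522, 0.853, 0.005]
wrist_force: [0.6, -1.1, 6.1]
grip_width: 0.0
```

arm_command([
  [0,[0,0,1.5],0],
  [0,[0,0,3],0],
  [0,[0,0,4],0],
  [0,[0,0,5],0],
  [0,[0,0,5],0],
])

```text
t: 19.58
position: [440.6, 238.8, 130.7]
tcp_rot: [0.004, 0.522, 0.853, 0.005]
wrist_force: [-0.8, -0.3, 4.5]
grip_width: 0.3
```

arm_command([
  [0,[0,0,1],0],
  [0,[0,0,2],0],
  [0,[0,0,2],0],
  [0,[0,0,2],0],
])

```text
t: 19.92
position: [440.6, 238.8, 128.5]
tcp_rot: [0.004, 0.522, 0.853, 0.005]
wrist_force: [-0.6, 0.8, 2.4]
grip_width: -0.1
```

arm_command([
  [0,[0,0,1],0],
  [0,[0,0,2],0],
  [0,[0,0,2],0],
  [0,[0,0,2],0],
])

```text
t: 20.25
position: [440.6, 238.8, 126.4]
tcp_rot: [0.004, 0.522, 0.853, 0.005]
wrist_force: [-1.4, 1.0, 2.3]
grip_width: 0.1
```

arm_command([
  [0,[0,0,0.7],0],
  [0,[0,0,1.5],0],
  [0,[0,0,1.5],0],
  [0,[0,0,1.5],0],
])

```text
t: 20.58
position: [440.5, 238.8, 124.9]
tcp_rot: [0.004, 0.522, 0.853, 0.005]
wrist_force: [0.4, 0.8, 3.9]
grip_width: 0.0
```

arm_command([
  [0,[0,0,0.7],0],
  [0,[0,0,1.5],0],
  [0,[0,0,1.5],0],
  [0,[0,0,1.5],0],
])

```text
t: 20.92
position: [440.5, 238.8, 123.2]
tcp_rot: [0.004, 0.522, 0.853, 0.005]
wrist_force: [0.0, -0.2, 3.4]
grip_width: 0.2
```

arm_command([
  [0,[0,0,0.7],0],
  [0,[0,0,1.2],0],
  [0,[0,0,1.2],0],
  [0,[0,0,1.2],0],
])

```text
t: 21.25
position: [440.5, 238.8, 122.0]
tcp_rot: [0.004, 0.522, 0.853, 0.005]
wrist_force: [-0.6, 0.7, 4.0]
grip_width: -0.3
```

arm_command([
  [0,[0,0,0.8],0],
  [0,[0,0,1.5],0],
  [0,[0,0,1.5],0],
  [0,[0,0,1.5],0],
])

```text
t: 21.58
position: [440.5, 238.8, 120.5]
tcp_rot: [0.004, 0.522, 0.853, 0.004]
wrist_force: [-0.5, 0.3, 4.5]
grip_width: 0.2
```

```bash
python3 - <<'E'
from h import *
s=readout.state();print(s['position'],s['wrist_force'],s['torque'])
for n,(x,y) in(("scene",(270,130)),("side",(160,180))):
    im=imaging.read_camera(n); c=im[y:y+120,x:x+130,::-1]; cv2.imwrite(f"pics/{n}6.png",cv2.resize(c,None,fx=4,fy=4,interpolation=cv2.INTER_CUBIC))
a=cv2.imread('pics/scene6.png');b=cv2.imread('pics/side6.png');cv2.imwrite('pics/ss6.png',cv2.resize(np.hstack([a,b]),(780,360)))
E
```

```text
[440.48452317 238.84585685 120.45000347] [-0.50739789  0.31149555  4.45984784] [ 0.0612226   0.0689481  -0.00439017]
```

View pics/ss6.png

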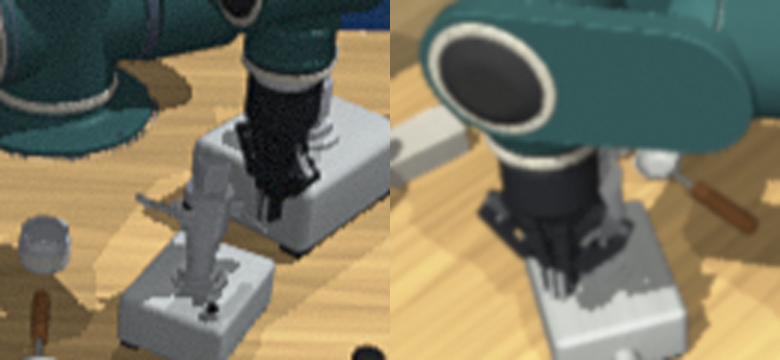

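arm_command([
  [0,[0,0,0.8],0],
  [0,[0,0,1.5],0],
  [0,[0,0,1.5],0],
  [0,[0,0,1.5],0],
])

```text
t: 22.02
position: [440.6, 239.0, 119.4]
tcp_rot: [0.004, 0.522, 0.853, 0.005]
wrist_force: [-2.1, 1.3, 7.7]
grip_width: -0.0
```

arm_command([
  [0,[0,0,0.8],0],
  [0,[0,0,1.5],0],
  [0,[0,0,1.5],0],
  [0,[0,0,1.5],0],
])

```text
t: 22.35
position: [440.8, 239.3, 118.5]
tcp_rot: [0.004, 0.522, 0.853, 0.005]
wrist_force: [-1.8, 1.7, 9.9]
grip_width: 0.1
```

arm_command([
  [0,[0,0,1],0],
  [0,[0,0,1.5],0],
  [0,[0,0,1.5],0],
  [0,[0,0,1.5],0],
])

```text
t: 22.68
position: [441.1, 239.6, 118.0]
tcp_rot: [0.004, 0.522, 0.853, 0.006]
wrist_force: [-2.7, 1.4, 12.4]
grip_width: -0.4
```

Force is rising with little motion, so this is probably the stop. I'll back off and check the arm's angle.

arm_command([
  [0,[0,0,1.3],0],
  [0,[0,0,1.6],0],
  [0,[0,0,-5],0],
  [0,[0,0,-30],0],
  [0,[0,0,-65],0],
  [0,[0,0,-100],0],
  [0,[-20,0,-135],0],
  [0,[-55,0,-150],0],
  [0,[-80,0,-150],0],
  [0,[-80,0,-150],0],
])

```text
t: 23.52
position: [477.0, 164.6, 269.0]
tcp_rot: [0.005, 0.523, 0.852, 0.006]
wrist_force: [0.5, 0.9, 1.4]
grip_width: 0.2
```

```bash
python3 look.py w8 cam_a_ring cam_b_ring; python3 - <<'E'
from h import *
s=readout.state();print(s['position'],s['wrist_force'],s['torque'])
for n,(x,y) in(("scene",(270,130)),("side",(160,180))):
    im=imaging.read_camera(n); c=im[y:y+120,x:x+130,::-1]; cv2.imwrite(f"pics/{n}7.png",cv2.resize(c,None,fx=4,fy=4,interpolation=cv2.INTER_CUBIC))
    p=imaging.camera_params(n); tx=np.array([-.455,.89,0]);
    for d in pinpoint("cam_a_ring",n)[:4]: print(n,d['score'],np.array(d['at']).round(1))
    for a in(1.1,1.25,1.4): 
        b=0.698-a; print(n,a,[proj(p,np.array([474.7,168.5,131])+s*(30+51*np.cos(b))*tx+[0,0,23+51*np.sin(b)])[0].round(1) for s in(1,-1)])
a=cv2.imread('pics/scene7.png');b=cv2.imread('pics/side7.png');cv2.imwrite('pics/ss7.png',cv2.resize(np.hstack([a,b]),(780,360)))
p=imaging.camera_params("wrist")
for a in(1.1,1.25,1.4): 
    b=0.698-a; print(a,proj(p,np.array([474.7,168.5,131])+(30+51*np.cos(b))*tx+[0,0,23+51*np.sin(b)])[0].round(1))
E
```

```text
23.5167 [476.95839986 164.6415078  268.99587334] [0.5 0.9 1.4]
cam_a_ring 0.82 [281.7 123. ] [449.4 228.7  56. ]
cam_b_ring 0.67 [ 49.1 303.4] [ 256.  -153.9   56. ]
cam_b_ring 0.38 [ 45.9 411.9] [ 295. -395.   56.]
[475.25735978 167.47520322 267.48804209] [-1.36538544  0.61837332  0.38232769] [-0.00103565  0.00818709  0.03158158]
scene 0.38 [179.6 211.5]
scene 0.34 [356.7 204.7]
scene 1.1 [array([359. , 199.1]), array([316.3, 210.5])]
scene 1.25 [array([357.9, 201.1]), array([317.2, 212. ])]
scene 1.4 [array([356.5, 203. ]), array([318.4, 213.3])]
side 0.72 [143.6 259.8]
side 0.58 [217.3 272.7]
side 0.57 [347.2 217.8]
side 0.48 [351.8 190.8]
side 1.1 [array([217.2, 272.3]), array([237.7, 230.7])]
side 1.25 [array([218., 273.]), array([237.4, 233.3])]
side 1.4 [array([218.8, 273.3]), array([237., 236.])]
1.1 [278.4 115.7]
1.25 [278.4 119.7]
1.4 [278.4 124.4]
```

View pics/ss7.png

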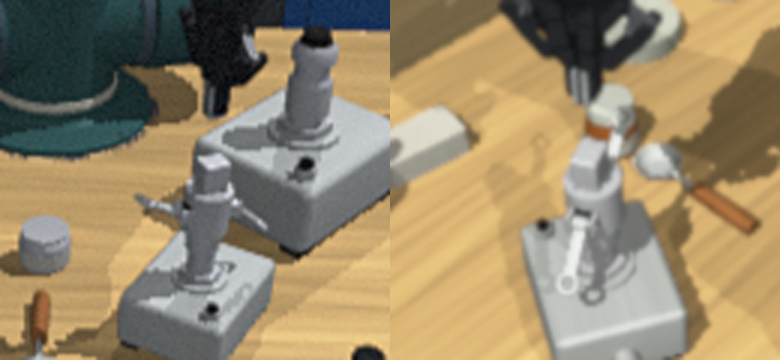

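View pics/w8.png

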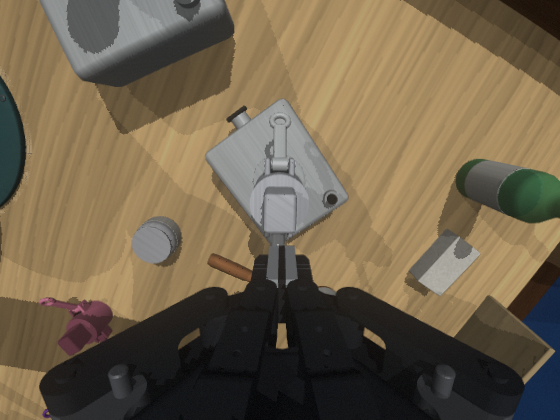

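Arm a's ring shows at about (357,205) in scene and (282,123) in the wrist view. My model predicts (356.5,203) and (278,124) for 1.40 rad, so it's on its stop. Arm b is still raised and the coupling is upright, so b is next.

```bash
python3 tgt.py
```

```text
78 225 [78.5 -0.8 42.6]
78 202 [78.5 -1.1 65.6]
-78 225 [-77.5  -0.8  42.8]
-78 202 [-77.5  -1.1  65.8]
[475.0640686  168.20548688 267.74587061] [ 0.70705803  0.30036069 -0.59526011] [ 0.01327665  0.00532562 -0.99989768] 23.8667
```

arm_command([
  [0,[-35,-1,0],0],
  [0,[-68,-1,0],0],
  [0,[-77,-1,12],0],
  [0,[-77,-1,35],0],
  [0,[-77,-1,55],0],
  [0,[-77,-1,65],0],
  [0,[-77,-1,65],0],
])

```text
t: 24.45
position: [509.2, 99.9, 200.3]
tcp_rot: [0.003, 0.521, 0.853, 0.005]
wrist_force: [-0.4, -0.9, -1.3]
grip_width: -0.0
```

```bash
python3 - <<'E'
from h import *
s=readout.state();print(s['position'],s['wrist_force'],s['torque'])
for n,(x,y) in(("scene",(270,130)),("side",(160,180))):
    im=imaging.read_camera(n); c=im[y:y+120,x:x+130,::-1]; cv2.imwrite(f"pics/{n}8.png",cv2.resize(c,None,fx=4,fy=4,interpolation=cv2.INTER_CUBIC))
a=cv2.imread('pics/scene8.png');b=cv2.imread('pics/side8.png');cv2.imwrite('pics/ss8.png',cv2.resize(np.hstack([a,b]),(780,360)))
E
```

```text
[509.17925391  99.88789118 200.31079931] [-0.41548956 -0.86937789 -1.28773713] [-0.02097757  0.00645646  0.01852434]
```

View pics/ss8.png

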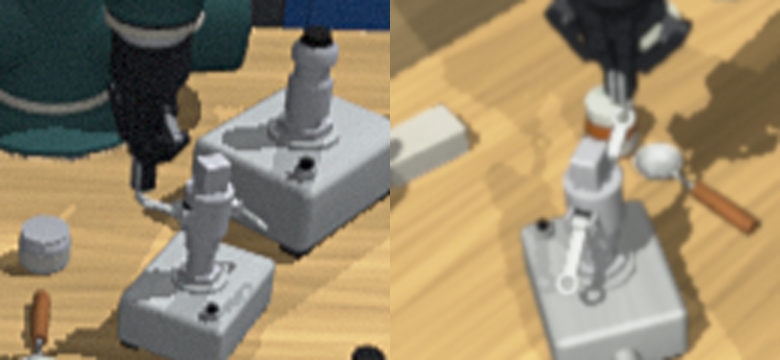

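The fingertip is just above ring b, so I'll press down the same way.

arm_command([
  [0,[0,0,3],0],
  [0,[0,0,6],0],
  [0,[0,0,9],0],
  [0,[0,0,12],0],
  [0,[0,0,15],0],
  [0,[0,0,18],0],
])

```text
t: 25.05
position: [510.5, 100.0, 185.3]
tcp_rot: [0.005, 0.521, 0.853, 0.006]
wrist_force: [2.7, -4.5, 5.7]
grip_width: -0.1
```

arm_command([
  [0,[0,0,3],0],
  [0,[0,0,6],0],
  [0,[0,0,9],0],
  [0,[0,0,12],0],
  [0,[0,0,15],0],
  [0,[0,0,18],0],
])

```text
t: 25.55
position: [510.8, 100.0, 167.2]
tcp_rot: [0.005, 0.521, 0.853, 0.006]
wrist_force: [2.0, -1.1, 3.4]
grip_width: -0.3
```

arm_command([
  [0,[0,0,3],0],
  [0,[0,0,6],0],
  [0,[0,0,9],0],
  [0,[0,0,12],0],
  [0,[0,0,15],0],
  [0,[0,0,18],0],
])

```text
t: 26.05
position: [511.0, 100.3, 148.9]
tcp_rot: [0.005, 0.521, 0.853, 0.006]
wrist_force: [-0.4, 0.5, 4.6]
grip_width: 0.3
```

arm_command([
  [0,[0,0,2.5],0],
  [0,[0,0,5],0],
  [0,[0,0,7.5],0],
  [0,[0,0,10],0],
  [0,[0,0,12],0],
  [0,[0,0,14],0],
])

```text
t: 26.55
position: [511.2, 100.5, 134.7]
tcp_rot: [0.004, 0.521, 0.853, 0.006]
wrist_force: [-0.5, 0.8, 3.9]
grip_width: 0.1
```

arm_command([
  [0,[0,0,2],0],
  [0,[0,0,4],0],
  [0,[0,0,6],0],
  [0,[0,0,8],0],
  [0,[0,0,9],0],
  [0,[0,0,10],0],
])

```text
t: 27.05
position: [511.3, 100.5, 124.6]
tcp_rot: [0.004, 0.521, 0.853, 0.006]
wrist_force: [-0.3, -1.2, 4.2]
grip_width: -0.0
```

arm_command([
  [0,[0,0,1],0],
  [0,[0,0,2],0],
  [0,[0,0,3],0],
  [0,[0,0,3],0],
  [0,[0,0,3],0],
])

```text
t: 27.47
position: [511.5, 100.4, 121.8]
tcp_rot: [0.005, 0.521, 0.853, 0.006]
wrist_force: [-0.1, -2.2, 5.8]
grip_width: -0.3
```

arm_command([
  [0,[0,0,0.8],0],
  [0,[0,0,1.5],0],
  [0,[0,0,1.5],0],
  [0,[0,0,1.5],0],
])

```text
t: 27.8
position: [511.9, 100.4, 120.8]
tcp_rot: [0.005, 0.521, 0.853, 0.006]
wrist_force: [0.3, -0.8, 7.8]
grip_width: 0.0
```

arm_command([
  [0,[0,0,0.8],0],
  [0,[0,0,1.5],0],
  [0,[0,0,1.5],0],
  [0,[0,0,1.5],0],
])

```text
t: 28.13
position: [512.3, 100.3, 120.0]
tcp_rot: [0.006, 0.521, 0.853, 0.007]
wrist_force: [0.3, -1.8, 10.0]
grip_width: 0.1
```

arm_command([
  [0,[0,0,1],0],
  [0,[0,0,1.7],0],
  [0,[0,0,1.7],0],
  [0,[0,0,1.7],0],
])

```text
t: 28.47
position: [512.8, 100.1, 119.1]
tcp_rot: [0.006, 0.521, 0.853, 0.007]
wrist_force: [-0.8, -2.2, 10.7]
grip_width: 0.0
```

arm_command([
  [0,[0,0,1],0],
  [0,[0,0,1.8],0],
  [0,[0,0,1.8],0],
  [0,[0,0,1.8],0],
])

```text
t: 28.8
position: [513.3, 100.0, 118.3]
tcp_rot: [0.007, 0.521, 0.853, 0.007]
wrist_force: [0.7, -3.0, 12.3]
grip_width: 0.3
```

arm_command([
  [0,[0,0,1.5],0],
  [0,[0,-1,1.8],0],
  [0,[0,0,-5],0],
  [0,[0,0,-30],0],
  [0,[0,0,-65],0],
  [0,[0,0,-100],0],
  [0,[0,0,-135],0],
  [0,[0,0,-150],0],
  [0,[0,0,-150],0],
])

```text
t: 29.55
position: [511.1, 99.4, 272.2]
tcp_rot: [0.009, 0.521, 0.853, 0.009]
wrist_force: [0.2, 0.4, 0.4]
grip_width: -0.1
```

```bash
python3 - <<'E'
from h import *
s=readout.state();print(s['position'],s['wrist_force'],s['torque'])
tx=np.array([-.455,.89,0])
for n,(x,y) in(("scene",(270,130)),("side",(160,180))):
    im=imaging.read_camera(n); c=im[y:y+120,x:x+130,::-1]; cv2.imwrite(f"pics/{n}9.png",cv2.resize(c,None,fx=4,fy=4,interpolation=cv2.INTER_CUBIC))
    p=imaging.camera_params(n)
    for d in pinpoint("cam_a_ring",n)[:6]: print(n,d['score'],np.array(d['at']).round(1))
    for a in(1.1,1.25,1.4): 
        b=0.698-a; print(n,a,[proj(p,np.array([474.7,168.5,131])+s*(30+51*np.cos(b))*tx+[0,0,23+51*np.sin(b)])[0].round(1) for s in(1,-1)])
a=cv2.imread('pics/scene9.png');b=cv2.imread('pics/side9.png');cv2.imwrite('pics/ss9.png',cv2.resize(np.hstack([a,b]),(780,360)))
E
```

```text
[511.08955601  99.39162511 272.19248262] [0.18530395 0.37681976 0.35788703] [0.04261506 0.0021759  0.02515671]
scene 0.49 [217.1 205.7]
scene 0.38 [355.3 202.4]
scene 0.38 [178.  208.5]
scene 1.1 [array([359. , 199.1]), array([316.3, 210.5])]
scene 1.25 [array([357.9, 201.1]), array([317.2, 212. ])]
scene 1.4 [array([356.5, 203. ]), array([318.4, 213.3])]
side 0.68 [215.9 272.9]
side 0.48 [346.1 219.4]
side 0.42 [354.8 188.5]
side 1.1 [array([217.2, 272.3]), array([237.7, 230.7])]
side 1.25 [array([218., 273.]), array([237.4, 233.3])]
side 1.4 [array([218.8, 273.3]), array([237., 236.])]
```

View pics/ss9.png

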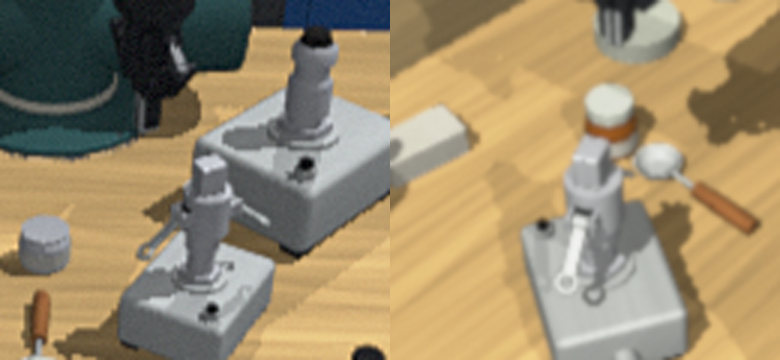

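View pics/scene9.png

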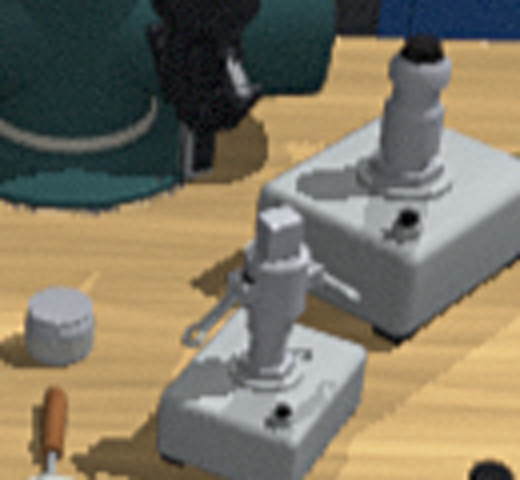

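```bash
python3 look.py w10 cam_a_ring; python3 - <<'E'
from h import *
p=imaging.camera_params("wrist"); tx=np.array([-.455,.89,0])
for a in(1.1,1.25,1.4):
    b=0.698-a; print(a,[proj(p,np.array([474.7,168.5,131])+s*(30+51*np.cos(b))*tx+[0,0,23+51*np.sin(b)])[0].round(1) for s in(1,-1)])
print(proj(p,[[474.7,168.5,131+81]]))
im=cv2.imread('pics/w10.png'); cv2.imwrite('pics/w10c.png',cv2.resize(im[20:250,180:400],None,fx=2.6,fy=2.6,interpolation=cv2.INTER_CUBIC))
E
```

```text
29.75 [509.93864377  99.21121958 266.36219505] [ 0.3 -0.8  0.7]
cam_a_ring 0.88 [279.5  36.4] [437.8 244.7  56. ]
cam_a_ring 0.58 [ 98.3 330. ] [ 372.1 -227.6   56. ]
1.1 [array([278.4,  21.5]), array([278.3, 196.1])]
1.25 [array([278.3,  28.4]), array([278.2, 191. ])]
1.4 [array([278.2,  35.9]), array([278.2, 185.3])]
[[279.22515278 113.36639596]]
```

View pics/w10c.png

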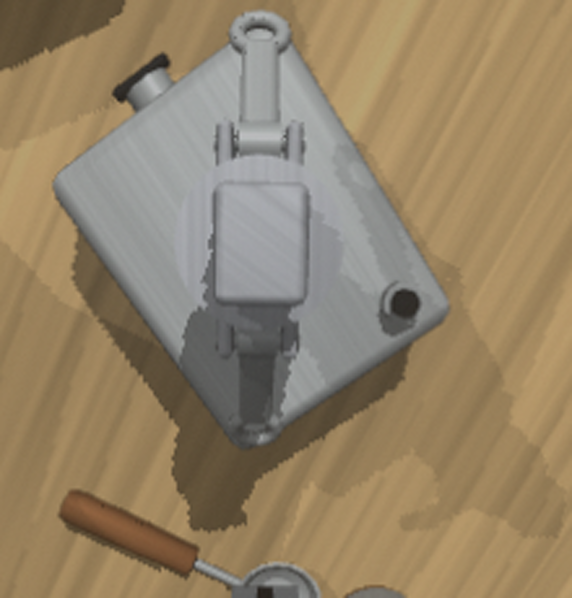

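Both arms look close to their stops (about 1.35–1.4 rad), but arm b's force was still creeping up without a firm stop. I have time to press each once more and confirm.

```bash
cat > tgt2.py <<'E'
from h import *
st=readout.state(); R=rot(st); tx=np.array([-.455,.89,0]); tx/=np.linalg.norm(tx)
C=np.array([474.7,168.5,0])
for y,z in ((78,225),(78,126),(-78,225),(-78,126)):
    print(y,z,(R.T@(C+y*tx+[0,0,z]-st['position'])).round(1))
print(st['position'],st['qd'].round(3),R[:,2].round(4),st['t'])
E
python3 tgt2.py
```

```text
78 225 [155.9  -0.4  41. ]
78 126 [156.3  -2.2 140. ]
-78 225 [-0.1 -0.6 41.6]
-78 126 [  0.3  -2.3 140.6]
[510.01089373  99.21752694 266.61051512] [ 0.    -0.002 -0.006 -0.001  0.002 -0.   ] [ 0.0173  0.0044 -0.9998] 29.85
```

arm_command([
  [0,[0,0,30],0],
  [0,[0,-1,65],0],
  [0,[0,-2,100],0],
  [0,[0,-2,125],0],
  [0,[0,-2,136],0],
  [0,[0,-2,141],0],
  [0,[0,-2,144],0],
  [0,[0,-2,146],0],
  [0,[0,-2,146],0],
])

```text
t: 30.6
position: [511.4, 99.0, 121.8]
tcp_rot: [0.007, 0.521, 0.853, 0.007]
wrist_force: [0.8, -0.5, 0.4]
grip_width: 0.1
```

arm_command([
  [0,[0,0,1],0],
  [0,[0,0,1.5],0],
  [0,[0,0,1.5],0],
  [0,[0,0,1.5],0],
])

```text
t: 30.93
position: [511.8, 99.1, 121.1]
tcp_rot: [0.007, 0.521, 0.853, 0.007]
wrist_force: [1.1, 1.0, 3.2]
grip_width: 0.0
```

arm_command([
  [0,[0,0,1.5],0],
  [0,[0,0,2.2],0],
  [0,[0,0,2.2],0],
  [0,[0,0,2.2],0],
])

```text
t: 31.27
position: [512.3, 99.0, 119.7]
tcp_rot: [0.008, 0.521, 0.853, 0.008]
wrist_force: [0.6, -1.1, 7.3]
grip_width: 0.2
```

arm_command([
  [0,[0,0,1.5],0],
  [0,[0,0,2.4],0],
  [0,[0,0,2.4],0],
  [0,[0,0,2.4],0],
])

```text
t: 31.6
position: [513.0, 98.9, 118.4]
tcp_rot: [0.009, 0.521, 0.853, 0.008]
wrist_force: [0.3, -2.5, 9.8]
grip_width: -0.0
```

arm_command([
  [0,[0,0,1.5],0],
  [0,[0,0,2.4],0],
  [0,[0,0,2.4],0],
  [0,[0,0,2.4],0],
])

```text
t: 31.93
position: [513.7, 98.8, 117.3]
tcp_rot: [0.01, 0.521, 0.853, 0.009]
wrist_force: [-0.8, -3.2, 11.4]
grip_width: -0.3
```

The reaction is elastic from z≈121 to 117: it re-contacts at the same height after release, and further push only flexes the wrist. Arm b is on its stop. I'll retreat and do a final measurement.

arm_command([
  [0,[0,0,-5],0],
  [0,[0,0,-30],0],
  [0,[0,0,-65],0],
  [0,[0,0,-100],0],
  [0,[0,0,-130],0],
  [0,[30,0,-140],0],
  [0,[30,0,-140],0],
  [0,[30,0,-140],0],
  [0,[30,0,-140],0],
  [0,[30,0,-140],0],
])

```text
t: 32.77
position: [496.3, 124.5, 256.0]
tcp_rot: [0.009, 0.522, 0.853, 0.008]
wrist_force: [0.5, -0.2, -0.8]
grip_width: 0.0
```

```bash
python3 look.py w11 cam_a_ring cam_b_ring; python3 - <<'E'
from h import *
d=np.load('w11.npz'); p={k:(d[k] if d[k].ndim else float(d[k])) for k in d.files if k!='im'}
tx=np.array([-.455,.89,0])
for a in(1.1,1.25,1.4):
    b=0.698-a; print(a,[proj(p,np.array([474.7,168.5,131])+s*(30+51*np.cos(b))*tx+[0,0,23+51*np.sin(b)])[0].round(1) for s in(1,-1)])
print(proj(p,[[474.7,168.5,131+81]]))
im=cv2.imread('pics/w11.png'); cv2.imwrite('pics/w11c.png',cv2.resize(im[20:250,180:400],None,fx=2.6,fy=2.6,interpolation=cv2.INTER_CUBIC))
im=imaging.read_camera("scene"); cv2.imwrite("pics/scene11.png",im[:,:,::-1])
print(readout.state()['position'],readout.state()['wrist_force'])
E
```

```text
32.7667 [496.29390394 124.46415875 256.02106934] [ 0.5 -0.2 -0.8]
cam_a_ring 0.59 [277.3  68.5] [439.3 237.7  56. ]
cam_a_ring 0.48 [ 96. 350.] [ 369.5 -228.8   56. ]
cam_b_ring 0.94 [282.4 212.5] [520.3  92.9  56. ]
cam_b_ring 0.55 [ 36.5 400.2] [ 303.8 -390.4   56. ]
1.1 [array([278.3,  54.5]), array([278.3, 226.8])]
1.25 [array([278.2,  60.6]), array([278.2, 221.1])]
1.4 [array([278.1,  67.3]), array([278.1, 214.8])]
[[279.98982142 159.29620398]]
[496.44612951 124.51668445 256.46684678] [-0.83242744 -0.41095824  0.00743085]
```

View pics/w11c.png

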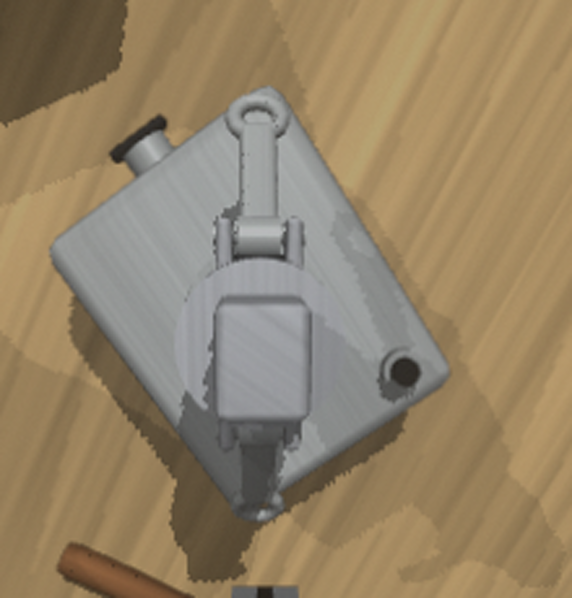

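View pics/scene11.png

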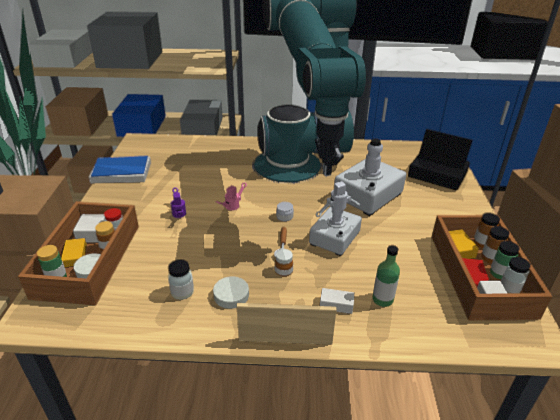

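Both rings match 1.40 rad: rows 68 and 212 measured, 67 and 215 predicted, against 61 and 221 for 1.25 rad. The lug is upright on the adaptor, the bystanders haven't moved, and the gripper is clear. Handing in.

```bash
python3 -c "
from plant import order;print(order.finish_job())"
```

```text
the job is handed in; nothing more can be done
None
```

The coupling is on the smaller tank's adaptor with both cam arms down, and I handed the job in at about 33 s; no verdict is reported.

**What I did:**
- **Seating:** I gripped the coupling by its lug, sleeved it over the adaptor and felt the plug. I then pushed about 9 mm further, to about 27 N on the fitting, until it stopped moving. Both arms were still raised. I released it there.
- **Cam arms:** I pressed arm a down with closed fingers, then arm b. The highest wrist reading I took during the pressing was about 12 N.

**Last checks:**
- **Arm angles:** the wrist camera put both rings within about 2 pixels of where they should be at 1.40 rad. They were 6 to 9 pixels from the 1.25 rad position. The first wrist look after pressing b put arm a nearer 1.35 rad by eye; the scene camera agreed with 1.40.
- **Surroundings:** the coupling looked upright and on axis, the bystanders looked unmoved, and the gripper was clear and touching nothing.

**What disagreed or stayed uncertain:**
- **Soft stops:** neither stop felt hard. The tool kept creeping about 1 mm for every 2 N, most clearly on arm b. I pressed b a second time and took the creep to be flex in the wrist, because contact came back at about the same height. I did not re-press arm a.
- **Home position:** "home" comes from the force and travel readings only, as the plug's travel could not be read directly.

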